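# Free the sagging bolt of the reagent cage and hold its gate ajar

## Task

The reagent cage's barrel bolt has sagged and its worn notch hangs on the bent lip of the keeper. First swing the drop bar of the narrow right-hand leaf down until it rests in its catch, or that leaf springs out; then lift the bolt by its knob over the lip while you pull it fully back, without wrenching the keeper, and draw the sprung left-hand gate open by about a hand's breadth at its free edge. Finish while still holding the gate ajar like that with the fingers (let go and it shuts), the bolt still drawn, and leave the bottles and the other small things standing where they are.

Things in the scene. Friction and masses are not known exactly. Their poses are not given: they have to be found in the camera images.
- cage: fixed grey mesh cage, 340 wide, 130 deep, 190 high; origin on the table in the plane of the shut leaves' front, 160 from the left end and 180 from the right end seen from the robot; x into the cage, y left, z up. In front two mesh leaves 173 high: the wide gate at the left (free edge at y = -0.027), the narrow leaf at the right (y = -0.031 to -0.163)
- gate (a joint): opening angle (rad) of the wide left-hand gate, 0 shut, growing as its free edge swings out towards the robot (clockwise from above). A spring in the hinge shuts it: 0.24 N m when shut, 0.39 N m at 0.5 rad. The free edge is 170 mm from the hinge, so 0.5 rad is 83 mm ajar
- gate_hinge (a point): point on the gate's vertical hinge axis at the height of the level bolt (z = 0.157), at x = -0.004, y = 0.146 of the cage
- barrel (a joint): tilt (rad) of the barrel with the bolt about its one rear screw: -0.12 hanging (as found, by its weight), 0 level, +0.02 upper stop. The screw is at x = 0, y = 0.084, z = 0.157 of the cage with the gate shut, 80 mm from the knob. Under about -0.05 rad the nose cannot pass the lip; lifting the hanging knob by 6 to 10 mm clears it, and takes about 3 N
- bolt (a joint): travel (m) of the bolt along its barrel, 0 home in the keeper, 0.040 fully drawn, growing towards the gate's hinge (+y of the cage with the gate shut); it stays where it is left (about 1.5 N to slide). Left hanging it stops on the lip after about 6 mm; the keeper's strap holds the gate until about 0.02, and from 0.029 on the nose is clear of the other leaf
- bolt_knob (a point): centre of the bolt's steel knob, a round stud 18 in diameter, 22 long, standing straight out of the gate's front (point x into the gate, y along the bolt towards the gate's hinge, z up); 47 mm in front of the gate and, hanging, about 147 mm above the table. The barrel's straps stand 23 mm out from the gate; free all round for fingers from above
- keeper_lip (a point): middle of the upper edge of the bent-up lip at the mouth of the brass keeper on the right-hand leaf; 3 mm thick, upper edge at z = 0.142. The bolt is a 16 mm rod with a notch 9 deep and 15 long in its underside, behind a nose 14 long; the lip stands in the notch
- leaf (a joint): opening angle (rad) of the narrow right-hand leaf, 0 shut; a spring (0.07 N m) pushes it out, and only the bolt's nose in the keeper (at about 0.02 rad) or the drop bar in its catch holds it
- dropbar (a joint): angle (rad) of the dark steel drop bar on the right post: 0 level and resting in the catch on the right-hand leaf, 1.57 straight up, up to 2.0; it swings in the plane of the front, from upright over to the left and down. Stiff pivot: it stays where it is left (up to 2 N at its knob to move it)
- dropbar_pivot (a point): the drop bar's pivot on the right post, at x = -0.0075, y = -0.173, z = 0.150 of the cage; the bar is 14 high, 6 thick and reaches 98 mm beyond the pivot
- dropbar_knob (a point): centre of the drop bar's black knob, a round stud 15 in diameter and 20 long that stands straight out of the front towards the robot, 55 mm from the pivot and 25 mm in front of the leaves' plane; down in the catch it is at y = -0.118, z = 0.150 of the cage
- bottle_blue: blue-capped bottle 68x68x136, stands in the cage behind the gate; origin under its centre
- bottle_amber: amber reagent bottle 62x62x124, stands in the cage; origin under its centre
- bottle_salt: clear bottle with white contents and cap 56x56x102, stands in the cage; origin under its centre
- stopper: red rubber stopper 32x32x27 on the table in front of the cage; origin under its centre
- matchbox: red matchbox 36x53x16 on the table in front of the right-hand leaf; origin under its centre
- dropper: small amber dropper bottle 30x30x76 on the table in front of the cage's left end; origin under its centre

How it is judged:
On the way, in this order (a step that is already met when the one before it is completed fails the run):
1. the drop bar rests in its catch while the bolt is still home and the gate shut (value of joint dropbar below 0.08 rad and value of joint bolt below 0.012 m and value of joint gate below 0.05 rad), for 0.2 s.
2. the bolt is drawn clear of the keeper with the gate still about shut (value of joint bolt above 0.03 m and value of joint gate below 0.15 rad and value of joint dropbar below 0.08 rad), for 0.1 s.
At the end, for the whole second after the job is handed in: the fingers hold the gate (contact force over 0.5 N on the gate or its bolt) still at 0.30 to 0.75 rad open, about 50 to 116 mm at its free edge; the bolt is drawn by more than 29 mm, the drop bar lies in its catch (under 0.08 rad) and the right-hand leaf is shut (under 0.08 rad) (value of joint gate between 0.3 and 0.75 rad and value of joint bolt above 0.029 m and value of joint each of dropbar, leaf below 0.08 rad and velocity of joint gate between -0.1 and 0.1 rad/s and contact force between the fingers and gate above 0.5 N); the arm keeps its last pose, push and grip.
It fails at once if a bottle or another small thing is moved by more than 30 mm (distance of any of bottle_blue, bottle_amber, bottle_salt, stopper, matchbox, dropper from where it was at the start of the episode above 0.03 m).
It fails at once if the right-hand leaf springs out (value of joint leaf above 0.15 rad).
It fails at once if the bolt is wrenched against the keeper with more than 30 N (contact force between bolt and leaf above 30 N).
It fails at once if the gate is flung wide open (value of joint gate above 1 rad).
It also fails if it takes over 46 s, if anything falls off the work surface, if the arm or the gripper's body presses on something with over 40 N, if the wrist force passes 120 N, or if a joint passes its speed limit or range.

## Robot

A 7-joint arm with a two-finger parallel gripper is mounted at the origin on a cart in front of the work surface, level with it; the furniture and walls round the work are solid. World frame = base frame: x ahead of the robot, y to its left, z up, the work surface at z = 0. Lengths are in m, angles in rad, forces in N, time in s.
With the tool pointing down it reaches from about 0.425 to 0.925 m from the base axis. Payload 6.8 kg.
Tool frame: the origin (TCP) lies on the centre line of the jaws, within the pads' length; the fingertips stand 25 mm ahead of it and the grasp point (between the pads) lies 6 mm ahead of it; z points along the fingers, y is the line along which they close (so a half turn about z gives the same grasp; the last joint's range is limited). The gripper opens to 88 mm and grips with 3 to 60 N. Pads are 20 mm wide; open, the fingers measure 115 mm over their backs; the gripper's body (75 mm by 178 mm) begins 61 mm behind the grasp point.
Start: joints at [-1.335, 0.477, 0.022, 1.555, -0.011, 1.109, -0.083], TCP at [0.228, 0.636, 0.248] pointing down, gripper open.
Joint ranges: [-2.96, 2.96], [-0.34, 2.1], [-1.41, 1.46], [0.24, 2.44], [-1.37, 4.51], [0.17, 1.92], [-2.96, 2.96]. Speed limits (rad/s): [2.39, 2.39, 3.14, 3.14, 3.14, 3.14, 3.14].

## Interface

Orientations are given as a unit quaternion [w, x, y, z].
In Python, from cell import robot gives the robot as it stands.
- The arm moves only by the tool jog_arm, never from a script. Its argument "plan" is a list of rows, each a list of 2 entries, a list of its own where there are three numbers: the shift along the tool's x, y, z in shares of 0.75 m (1.0 is 0.75 m), then the turn, a rotation vector about the tool's x, y, z in a scale on which 1.0 is pi rad. A call has 1 to 20 rows; each row is the pose to reach, as a shift and turn from the pose commanded when the call began, along the tool's axes at that moment; what a row does not reach only later rows make up. A row lasts 1/10 s, in which the tool goes at most 50 mm and 8.59 degrees, less where a joint would pass 70% of its speed; a pose out of reach is approached as far as the arm can. No shift or turn number may pass 1 either way. A call with a gripper value outside its range is refused whole. "jaw" is the opening, from 0 (shut) to 1 (fully open), set as the call begins (left out, the last holds). The fingers move at their own pace and stop on an object; "force" is the grip in N (left out, the last holds). Time passes only in rows, so rows that repeat a pose let the fingers close. It gives the time, the measured TCP pose, the force, the opening and the grip force at its end, in the units of the state.
- robot.read_state(): the state, without advancing time (a new reading comes with each control period).
- robot.camera(name): name is "scene" or "top" or "wrist"; returns the picture (420x560x3 uint8, red, green, blue); there is no depth.
- robot.get_calibration(name): a dict with "vertical_fov" (degrees; the focal length in pixels is half the picture's height over the tangent of half this angle, whatever the lens; pixels are square), "cx", "cy" (the principal point, pixels), "dist" ([k1, k2, p1, p2, k3] as OpenCV has them; the pictures are not rectified), "rvec" (rotation vector, rad) and "tvec" (3), from world to camera coordinates, as OpenCV has them; the wrist camera has in their place "T_tool_cam" (4x4, takes a point from camera to tool coordinates, whose origin is the TCP and whose axes are the flange's). Camera axes: x right, y down, z forward; pixel columns grow to the right and rows downward; lengths in m; the calibration is good to about 2 mm. A picture is of the moment at which its call begins: read the wrist's pose just before it. get_calibration takes no time and is no camera call.
- robot.sign_off(): hands the job in; it is judged then, once.
The state is a dict: "t": time; "q": joint angles; "qd": joint speeds; "joint_efforts": joint torques, N m; "eef_pos": TCP position; "tool_rot": TCP orientation; "ft_force": force on the tool from outside, world axes, zero at the start; "torque": the same for the moment, N m; "opening": finger opening in m; "grip_force": force on a finger pad.
Only numpy, scipy, OpenCV 4.12 (cv2) and the standard library are available. Lean on these libraries where they do the work, as an engineer would, in place of code of your own. Each camera call takes 0.05 s, during which the arm holds its last target. There are 200 camera calls.

## Working session

There is one attempt and no reset: what is moved stays moved. The work goes in short steps, Python scripts to look and compute and a tool call to move; the robot and the scene stay as the last step left them, time stands still between calls to the robot, and variables do not carry over. Pictures are saved under pics/ and viewed, at most 10 in all, crops included, and the job is handed in when it is done.

Besides the shell and the picture viewer there is one more tool, called by a JSON object that holds its "method" and its "body". jog_arm: Moves the arm, as the interface text tells. Its arguments: {"type":"object","properties":{"plan":{"type":"array","items":{"type":"array"}},"jaw":{"type":"number"},"force":{"type":"number"}},"required":["plan"]}

```bash
mkdir -p pics; python3 - <<'E'
from cell import robot
import cv2
for n in ("scene","top"):
    cv2.imwrite(f"pics/{n}0.png",robot.camera(n)[:,:,::-1]); c=robot.get_calibration(n); print(n,c)
s=robot.read_state(); print(s)
print(robot.get_calibration("wrist"))
E
```

```text
scene {'vertical_fov': 52.9590798840848, 'cx': 274.0069927175048, 'cy': 208.6328289319506, 'dist': array([0.02422839, 0.        , 0.        , 0.        , 0.        ]), 'rvec': array([ 1.96691994, -1.0531469 ,  0.54670265]), 'tvec': array([-0.11045815,  0.41196027,  0.45108947])}
top {'vertical_fov': 53.96950181355472, 'cx': 277.9245074968098, 'cy': 218.32736975691222, 'dist': array([0.03135393, 0.        , 0.        , 0.        , 0.        ]), 'rvec': array([ 1.58246341, -2.13888383,  0.72043195]), 'tvec': array([0.35455881, 0.40125101, 0.65461417])}
{'t': 0.1, 'q': array([-1.33512164,  0.47769914,  0.02237417,  1.55629897, -0.01148678,
        1.10930486, -0.08311604]), 'qd': array([-0.00029029, -0.00080315,  0.00045264, -0.00053643,  0.00144933,
        0.00144178, -0.00169625]), 'joint_efforts': array([ 3.41409235e-03, -5.84085631e+01,  1.53951488e+00, -2.73312914e+01,
       -5.42874215e-02,  1.30429145e-02,  7.61316778e-05]), 'eef_pos': array([0.22737033, 0.63504323, 0.24681444]), 'tool_rot': array([-6.58529708e-05,  1.71050785e-01,  9.85261896e-01, -7.88123926e-04]), 'ft_force': array([ 0.30841509, -0.65439507,  0.15575596]), 'torque': array([-0.007574  , -0.01562188, -0.05098485]), 'grip_force': 0.0, 'opening': 0.08783062824786539}
{'vertical_fov': 69.87500089014648, 'cx': 277.073488061323, 'cy': 203.92786822306897, 'dist': array([0.02261101, 0.        , 0.        , 0.        , 0.        ]), 'T_tool_cam': array([[-8.46453246e-04, -9.62047229e-01, -2.72881684e-01,
         7.47718247e-02],
       [ 9.99999635e-01, -8.46811054e-04, -1.16463331e-04,
         8.11628231e-05],
       [-1.19036001e-04, -2.72881683e-01,  9.62047594e-01,
        -1.36761312e-01],
       [ 0.00000000e+00,  0.00000000e+00,  0.00000000e+00,
         1.00000000e+00]])}
```

View pics/scene0.png

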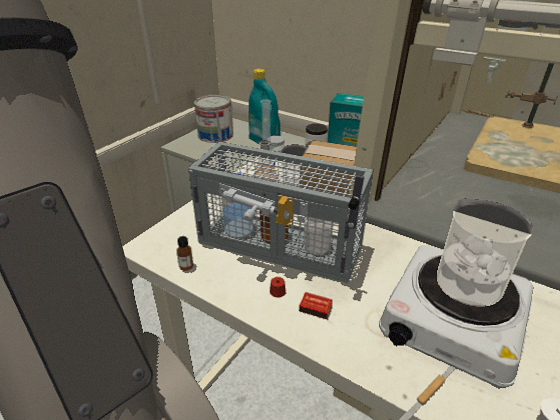

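View pics/top0.png

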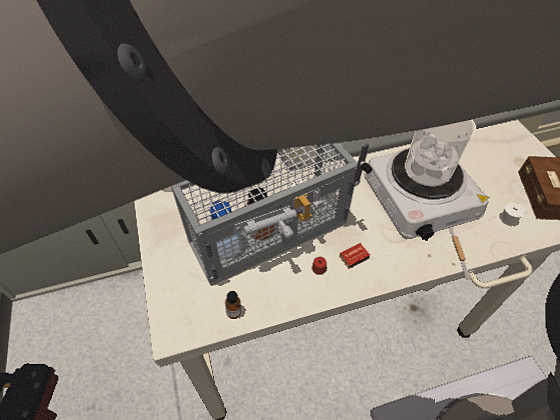

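Scene shows the cage at about (195–370, 145–275), with the bolt knob near (268,208), the brass keeper at (285,210), and the drop bar upright by the right post (355,190). Top shows the cage front running from (210,275) to (350,215), with the knob near (287,225) and the drop bar at (362,165). Next I enlarge both.

```bash
python3 - <<'E'
import cv2,numpy as np
a=cv2.imread("pics/scene0.png")[135:285,180:380]; b=cv2.imread("pics/top0.png")[140:290,170:380]
cv2.imwrite("pics/c1.png",cv2.resize(a,None,fx=4,fy=4,interpolation=cv2.INTER_CUBIC))
cv2.imwrite("pics/c2.png",cv2.resize(b,None,fx=3.8,fy=3.8,interpolation=cv2.INTER_CUBIC))
E
```

```text
(no output)
```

View pics/c1.png

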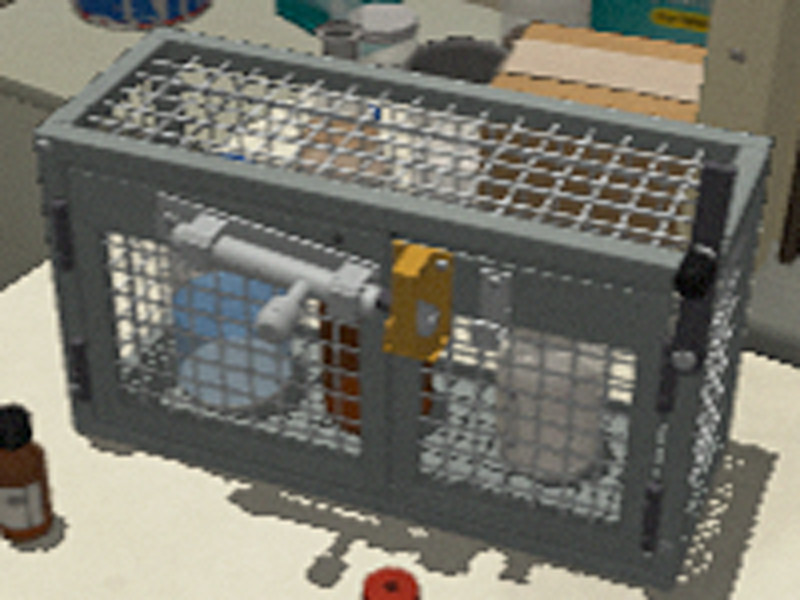

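View pics/c2.png

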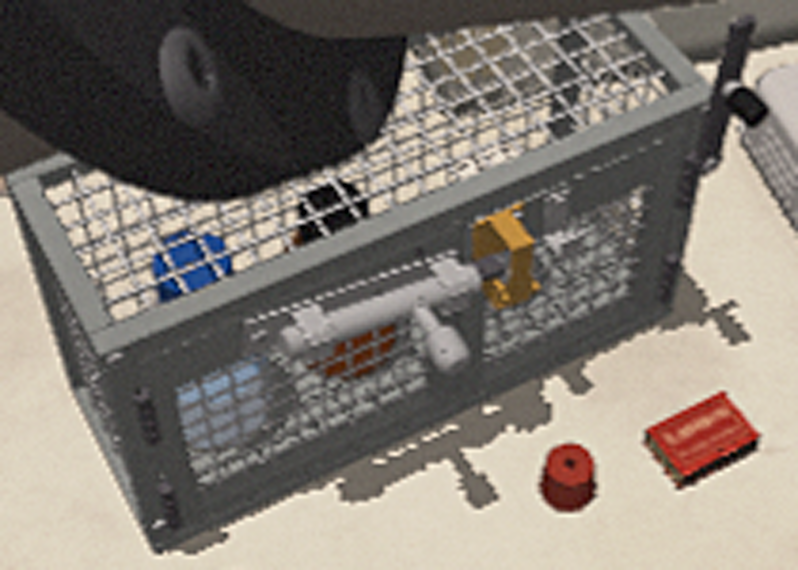

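Crop c1: front corners TL (43,140), BL (75,430), BR (668,582), bolt knob (275,318), drop knob (693,275). Crop c2: TL (107,352), TR (705,95), BL (155,550), BR (672,312), bolt knob (448,347), drop knob (747,105). Now I triangulate these and fit the cage pose.

```bash
cat >h.py <<'E'
from cell import robot
import cv2,numpy as np
from scipy.optimize import least_squares
from scipy.spatial.transform import Rotation as R
def K(c):
    f=210/np.tan(np.radians(c["vertical_fov"])/2); return np.array([[f,0,c["cx"]],[0,f,c["cy"]],[0,0,1]])
C={n:robot.get_calibration(n) for n in("scene","top")}
def proj(n,P):
    c=C[n]; return cv2.projectPoints(np.array(P,float).reshape(-1,3),c["rvec"],c["tvec"],K(c),c["dist"])[0][:,0]
def tri(us,ut):
    Ps=[];u=[]
    for n,p in(("scene",us),("top",ut)):
        c=C[n]; Ps.append(np.c_[cv2.Rodrigues(c["rvec"])[0],c["tvec"]])
        u.append(cv2.undistortPoints(np.array([[p]],float),K(c),c["dist"]).reshape(2,1))
    X=cv2.triangulatePoints(*Ps,*u)[:,0]; return X[:3]/X[3]
S=lambda x,y:(180+x/4,135+y/4)
T=lambda x,y:(170+x/3.8,140+y/3.8)
def cage(p,P):
    P=np.array(P,float).reshape(-1,3); return R.from_euler("z",p[2]).apply(P)+[p[0],p[1],0]
E
python3 - <<'E'
from h import *
F={"TL":(0,.16,.19),"BL":(0,.16,0),"BR":(0,-.18,0),"TR":(0,-.18,.19),"BTL":(.13,.16,.19),"BTR":(.13,-.18,.19)}
s={"TL":S(43,140),"BL":S(75,430),"BR":S(668,582),"BTR":S(770,140),"BTL":S(160,32)}
t={"TL":T(107,352),"BL":T(155,550),"BR":T(672,312),"TR":T(705,95),"BTL":T(12,180)}
for k in("TL","BL","BR"): print(k,tri(s[k],t[k]))
def r(p):
    o=[]
    for n,d in(("scene",s),("top",t)):
        o.append(proj(n,cage(p,[F[k] for k in d]))-list(d.values()))
    return np.concatenate(o).ravel()
best=min((least_squares(r,[.6,.0,a],loss="soft_l1") for a in np.arange(-3,3.2,.5)),key=lambda q:q.cost)
p=best.x; print(p,np.round(r(p).reshape(-1,2),1).tolist()); np.save("p.npy",p)
inv=lambda X:R.from_euler("z",-p[2]).apply(X-[p[0],p[1],0])
for nm,a,b in(("knob",S(275,318),T(446,347)),("dknob",S(693,275),T(745,105)),("dpivot",S(684,360),T(708,163))):
    X=tri(a,b); print(nm,X.round(4),"cage",inv(X).round(4))
E
```

```text
TL [0.46244091 0.37286437 0.18425202]
BL [4.60716165e-01 3.75638915e-01 3.37426381e-04]
BR [0.52368992 0.04630917 0.00957721]
[0.49167522 0.21854444 0.20857607] [[-2.4, -2.2], [-0.2, 0.4], [2.4, 2.9], [2.2, -1.4], [-0.5, -2.2], [-1.4, 0.4], [0.5, 1.3], [0.1, 0.2], [4.3, -1.3], [-2.8, -4.0]]
knob [0.4427 0.2173 0.1498] cage [-0.0481  0.0089  0.1498]
dknob [0.5024 0.044  0.2045] cage [-0.0257 -0.1729  0.2045]
dpivot [0.5162 0.0488 0.1496] cage [-0.0111 -0.1711  0.1496]
```

```bash
cat >>h.py <<'E'
p=np.load("p.npy")
def go(P,ry=0.0,s=None):
    "shift and turn (tool axes) to TCP at cage point P, tool y along cage y turned by ry"
    s=s or robot.read_state(); q=s["tool_rot"]; Rt=R.from_quat([q[1],q[2],q[3],q[0]])
    X=cage(p,P)[0]; a=p[2]+ry
    y=np.array([-np.sin(a),np.cos(a),0]); x=np.array([-np.cos(a),-np.sin(a),0]); Rd=R.from_matrix(np.c_[x,y,[0,0,-1]])
    print("t",round(s["t"],2),"at cage",np.round(R.from_euler("z",-p[2]).apply(s["eef_pos"]-[p[0],p[1],0]),4),"shift",np.round(Rt.inv().apply(X-s["eef_pos"]),4),"turn",np.round((Rt.inv()*Rd).as_rotvec(),4))
E
python3 -c "
from h import *
go((-.032,-.173,.285)); go((-.10,-.173,.275))"
```

```text
t 0.1 at cage [-0.1723  0.4622  0.2468] shift [-0.4528 -0.4672 -0.0374] turn [-1.600e-03 -3.000e-04 -5.524e-01]
t 0.1 at cage [-0.1723  0.4622  0.2468] shift [-0.3949 -0.5028 -0.0273] turn [-1.600e-03 -3.000e-04 -5.524e-01]
```

Careful with the scale: shifts go in shares of 0.75 m and turns go in shares of pi rad. That gives: -0.467 m / 0.75 = -0.6227, -0.248 m / 0.75 = -0.3307, -0.26 rad / 3.1416 = -0.0828.

{"method": "jog_arm", "body": {"plan": [[[-0.04, -0.04, -0.04], [0, 0, -0.0159]], [[-0.08, -0.0827, -0.0493], [0, 0, -0.0318]], [[-0.12, -0.124, -0.0493], [0, 0, -0.0446]], [[-0.16, -0.1653, -0.0493], [0, 0, -0.0573]], [[-0.2, -0.2067, -0.0493], [0, 0, -0.07]], [[-0.24, -0.248, -0.0493], [0, 0, -0.0828]], [[-0.28, -0.2893, -0.0493], [0, 0, -0.0955]], [[-0.32, -0.3307, -0.0493], [0, 0, -0.1082]], [[-0.36, -0.372, -0.0493], [0, 0, -0.121]], [[-0.4, -0.4133, -0.0493], [0, 0, -0.1337]], [[-0.44, -0.4547, -0.0493], [0, 0, -0.1464]], [[-0.48, -0.496, -0.0493], [0, 0, -0.1592]], [[-0.52, -0.5373, -0.0493], [0, 0, -0.1751]], [[-0.56, -0.5787, -0.0493], [0, 0, -0.1751]], [[-0.6, -0.62, -0.0493], [0, 0, -0.1757]], [[-0.604, -0.6227, -0.0493], [0, 0, -0.1757]], [[-0.604, -0.6227, -0.0493], [0, 0, -0.1757]], [[-0.604, -0.6227, -0.0493], [0, 0, -0.1757]]], "jaw": 0.8, "force": 15}}

```text
t: 1.9
eef_pos: [0.496, 0.0445, 0.2843]
tool_rot: [-0.0, -0.105, 0.995, 0.0]
ft_force: [0.3, 0.1, 0.1]
opening: 0.0704
grip_force: 0.0
```

```bash
python3 -c "
from h import *
go((-.032,-.173,.285))
w=robot.camera('wrist'); t=robot.camera('top')
cv2.imwrite('pics/w1.png',w[:,:,::-1]); cv2.imwrite('pics/t1.png',t[:,:,::-1])"
```

```text
t 1.9 at cage [-0.0318 -0.1712  0.2843] shift [ 0.0002 -0.0018 -0.0007] turn [ 0.0006 -0.0008  0.0012]
```

View pics/w1.png

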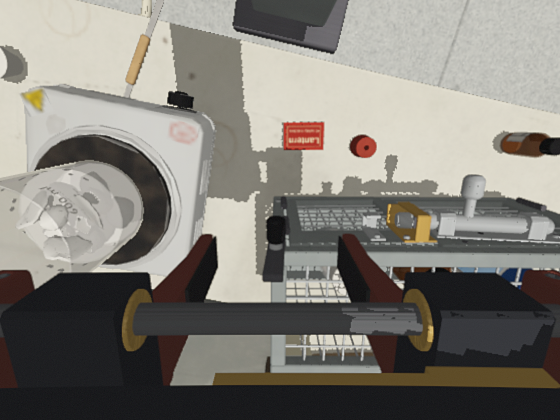

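The wrist view shows the drop bar's black knob at about (277,231), centred between the fingers, with the brass keeper at (410,222) and the bolt knob stud at (473,188). I compare these with the projections of the fitted model.

```bash
cat >>h.py <<'E'
def wproj(s,P):
    c=robot.get_calibration("wrist"); q=s["tool_rot"]; M=np.eye(4); M[:3,:3]=R.from_quat([q[1],q[2],q[3],q[0]]).as_matrix(); M[:3,3]=s["eef_pos"]
    W=np.linalg.inv(M@c["T_tool_cam"]); return cv2.projectPoints(cage(p,P),cv2.Rodrigues(W[:3,:3])[0],W[:3,3],K(c),c["dist"])[0][:,0]
E
python3 -c "
from h import *
s=robot.read_state()
for n,P in dict(drop_front=(-.035,-.173,.205),drop_back=(-.015,-.173,.205),bartop=(-.0075,-.173,.248),knobfront=(-.058,.004,.147),knobc=(-.047,.004,.147),lip=(-.01,-.04,.142),TR=(0,-.18,.19)).items(): print(n,wproj(s,P).round(1))
w=cv2.imread('pics/w1.png'); g=w[170:250,255:300].max(2); print(np.argwhere(g<45).min(0)+[170,255],np.argwhere(g<45).max(0)+[170,255])
"
```

```text
drop_front [[274.2 216.7]]
drop_back [[274.2 241.3]]
bartop [[273.7 278.4]]
knobfront [[468.3 173.3]]
knobc [[466.1 185. ]]
lip [[410.8 221. ]]
TR [[266.  250.9]]
[197 267] [249 288]
```

To row units: 0.072 m / 0.75 = 0.096, 0.035 m / 0.75 = 0.0467.

{"method": "jog_arm", "body": {"plan": [[[0, 0, 0.0467], [0, 0, 0]], [[0, 0, 0.096], [0, 0, 0]], [[0, 0, 0.096], [0, 0, 0]]]}}

```text
t: 2.3
eef_pos: [0.4933, 0.0441, 0.209]
tool_rot: [-0.004, -0.105, 0.994, -0.001]
ft_force: [-0.2, -0.4, -0.8]
opening: 0.0703
grip_force: 0.0
```

{"method": "jog_arm", "body": {"plan": [[[0, 0, 0], [0, 0, 0]], [[0, 0, 0], [0, 0, 0]], [[0, 0, 0], [0, 0, 0]], [[0, 0, 0], [0, 0, 0]], [[0, 0, 0], [0, 0, 0]]], "jaw": 0, "force": 10}}

```text
t: 2.8
eef_pos: [0.497, 0.0432, 0.2134]
tool_rot: [0.001, -0.104, 0.995, 0.0]
ft_force: [-0.9, -0.1, -0.2]
opening: 0.0338
grip_force: 0.0
```

{"method": "jog_arm", "body": {"plan": [[[0, 0, 0], [0, 0, 0]], [[0, 0, 0], [0, 0, 0]], [[0, 0, 0], [0, 0, 0]], [[0, 0, 0], [0, 0, 0]]]}}

```text
t: 3.2
eef_pos: [0.4966, 0.0431, 0.2127]
tool_rot: [-0.0, -0.104, 0.995, 0.0]
ft_force: [-0.9, -0.4, 1.7]
opening: 0.0147
grip_force: 10.0
```

```bash
python3 -c "
from h import *
go((-.032,-.118,.156))"
```

```text
t 3.2 at cage [-0.0315 -0.1726  0.2127] shift [0.0005 0.0546 0.0567] turn [ 0.0001 -0.     -0.0005]
```

To row units: 0.058 m / 0.75 = 0.0773, 0.055 m / 0.75 = 0.0733.

{"method": "jog_arm", "body": {"plan": [[[0, 0.0067, 0], [0, 0, 0]], [[0, 0.0128, 0.0013], [0, 0, 0]], [[0, 0.0187, 0.0027], [0, 0, 0]], [[0, 0.0253, 0.0044], [0, 0, 0]], [[0, 0.0307, 0.0067], [0, 0, 0]], [[0, 0.0367, 0.01], [0, 0, 0]], [[0, 0.042, 0.0133], [0, 0, 0]], [[0, 0.0473, 0.0173], [0, 0, 0]], [[0, 0.052, 0.0213], [0, 0, 0]], [[0, 0.056, 0.0261], [0, 0, 0]], [[0, 0.06, 0.0313], [0, 0, 0]], [[0, 0.0633, 0.0367], [0, 0, 0]], [[0, 0.0667, 0.0427], [0, 0, 0]], [[0, 0.0693, 0.048], [0, 0, 0]], [[0, 0.0707, 0.0547], [0, 0, 0]], [[0, 0.072, 0.0607], [0, 0, 0]], [[0, 0.0733, 0.0667], [0, 0, 0]], [[0, 0.0733, 0.0733], [0, 0, 0]], [[0, 0.0733, 0.076], [0, 0, 0]], [[0, 0.0733, 0.0773], [0, 0, 0]]]}}

```text
t: 5.2
eef_pos: [0.4848, 0.0992, 0.1542]
tool_rot: [-0.0, -0.105, 0.994, 0.001]
ft_force: [-1.8, 8.4, 2.3]
opening: 0.0145
grip_force: 10.0
```

```bash
python3 -c "
from h import *
go((-.032,-.118,.156));s=robot.read_state();print(s['ft_force'],s['opening'])"
```

```text
t 5.2 at cage [-0.0315 -0.1153  0.1542] shift [ 0.0005 -0.0027 -0.0018] turn [ 0.0022 -0.0003  0.0016]
[-1.75870451  8.37656595  2.25029451] 0.014542575686856296
```

To row units: 0.004 m / 0.75 = 0.0053, 0.002 m / 0.75 = 0.0027.

{"method": "jog_arm", "body": {"plan": [[[0, 0.0027, 0.0027], [0, 0, 0]], [[0, 0.0027, 0.0053], [0, 0, 0]], [[0, 0.0027, 0.0053], [0, 0, 0]]]}}

```text
t: 5.5
eef_pos: [0.4847, 0.0994, 0.1502]
tool_rot: [-0.0, -0.104, 0.995, 0.0]
ft_force: [0.6, 5.9, -1.1]
opening: 0.0143
grip_force: 10.0
```

```bash
python3 -c "
from h import *
go((-.032,-.118,.156));s=robot.read_state();print(s['ft_force'],s['opening'])
cv2.imwrite('pics/w2.png',robot.camera('scene')[135:285,200:400,::-1].repeat(4,0).repeat(4,1))"
```

```text
t 5.5 at cage [-0.0315 -0.1151  0.1502] shift [ 0.0005 -0.0029 -0.0058] turn [ 0.0005 -0.0002 -0.    ]
[ 0.62067645  5.8754236  -1.09542325] 0.014283379628631018
```

View pics/w2.png

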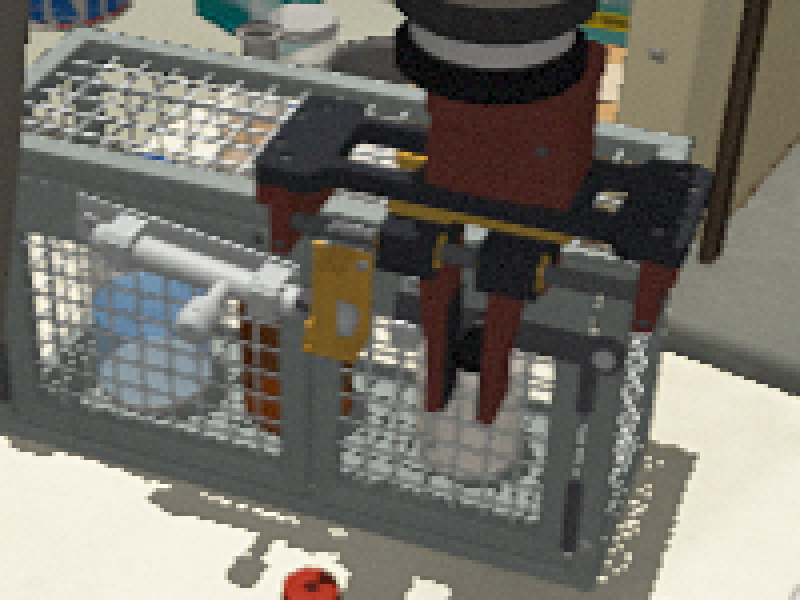

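The drop bar now lies almost level, from its pivot (605,360) to the knob between the fingers (470,345). I press further until it bottoms out.

To row units: 0.004 m / 0.75 = 0.0053, 0.002 m / 0.75 = 0.0027.

{"method": "jog_arm", "body": {"plan": [[[0, 0, 0.0027], [0, 0, 0]], [[0, 0, 0.0053], [0, 0, 0]], [[0, 0, 0.0053], [0, 0, 0]]]}}

```text
t: 5.85
eef_pos: [0.485, 0.0995, 0.1471]
tool_rot: [0.0, -0.104, 0.995, 0.001]
ft_force: [-0.8, 4.1, 6.1]
opening: 0.0144
grip_force: 10.0
```

To row units: 0.002 m / 0.75 = 0.0027, 0.001 m / 0.75 = 0.0013.

{"method": "jog_arm", "body": {"plan": [[[0, 0, 0.0013], [0, 0, 0]], [[0, 0, 0.0027], [0, 0, 0]], [[0, 0, 0.0027], [0, 0, 0]]]}}

```text
t: 6.15
eef_pos: [0.4853, 0.0996, 0.1453]
tool_rot: [0.001, -0.104, 0.995, 0.001]
ft_force: [-1.6, 5.2, 8.0]
opening: 0.0148
grip_force: 10.0
```

To row units: -0.13 m / 0.75 = -0.1733, 0.124 m / 0.75 = 0.1653.

{"method": "jog_arm", "body": {"plan": [[[0, 0, -0.0027], [0, 0, 0]], [[0, 0, -0.0027], [0, 0, 0]], [[0, 0, -0.0027], [0, 0, 0]], [[0, 0, -0.0027], [0, 0, 0]], [[0, 0, -0.04], [0, 0, 0]], [[0, 0, -0.08], [0, 0, 0]], [[0, 0, -0.1333], [0, 0, 0]], [[0.0027, 0, -0.1733], [0, 0, 0]], [[0.008, 0.04, -0.1733], [0, 0, 0]], [[0.0133, 0.0933, -0.1733], [0, 0, 0]], [[0.0213, 0.14, -0.1733], [0, 0, 0]], [[0.0213, 0.1653, -0.1733], [0, 0, 0]], [[0.0213, 0.1653, -0.1733], [0, 0, 0]], [[0.0213, 0.1653, -0.1733], [0, 0, 0]]], "jaw": 0.5}}

```text
t: 7.55
eef_pos: [0.4437, 0.2161, 0.2744]
tool_rot: [-0.0, -0.104, 0.995, -0.0]
ft_force: [-0.0, -0.3, 0.3]
opening: 0.0439
grip_force: 0.0
```

```bash
python3 -c "
from h import *
s=robot.read_state()
go((-.047,.009,.153),s=s);print(s['opening'])
for P in ((-.058,.009,.147),(-.036,.009,.147),(-.025,-.116,.15),(-.0075,-.173,.15)): print(wproj(s,P).round(1))
a=robot.camera('wrist')[:,:,::-1];b=robot.camera('scene')[135:285,200:400,::-1]
cv2.imwrite('pics/w3.png',a);cv2.imwrite('pics/s3.png',b.repeat(4,0).repeat(4,1))"
```

```text
t 7.55 at cage [-0.0475  0.0075  0.2744] shift [-0.0005  0.0016  0.1214] turn [-0.0009 -0.0005 -0.0004]
0.04390567394529896
[[278.7 192.6]]
[[278.7 215.7]]
[[142.9 228.3]]
[[ 83.3 246.2]]
```

View pics/w3.png

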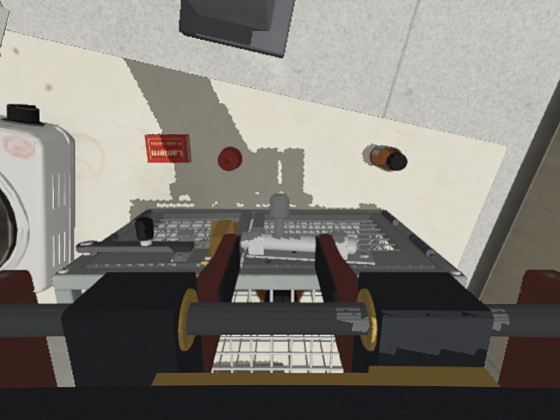

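View pics/s3.png

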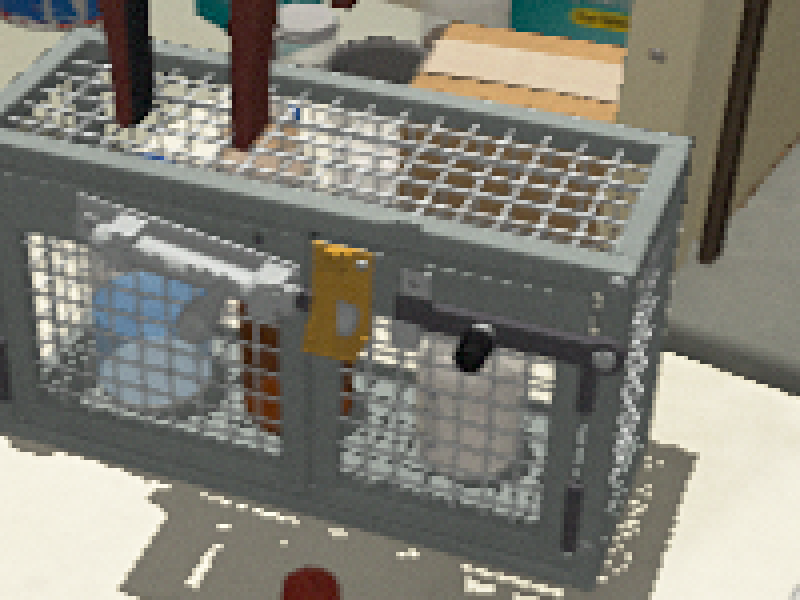

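The wrist view shows the bolt stud at (280,194–215), centred between the fingers as the model predicts. The scene crop shows the drop bar level, from (400,305) to (605,355), with its tip in the catch. I descend onto the stud.

To row units: 0.12 m / 0.75 = 0.16, 0.0015 m / 0.75 = 0.002.

{"method": "jog_arm", "body": {"plan": [[[0, 0.002, 0.0533], [0, 0, 0]], [[0, 0.002, 0.1067], [0, 0, 0]], [[0, 0.002, 0.1467], [0, 0, 0]], [[0, 0.002, 0.16], [0, 0, 0]], [[0, 0.002, 0.16], [0, 0, 0]]]}}

```text
t: 8.15
eef_pos: [0.443, 0.217, 0.1538]
tool_rot: [-0.001, -0.103, 0.995, -0.001]
ft_force: [-0.1, -0.8, -1.0]
opening: 0.0441
grip_force: 0.0
```

{"method": "jog_arm", "body": {"plan": [[[0, 0, 0], [0, 0, 0]], [[0, 0, 0], [0, 0, 0]], [[0, 0, 0], [0, 0, 0]], [[0, 0, 0], [0, 0, 0]], [[0, 0, 0], [0, 0, 0]]], "jaw": 0, "force": 25}}

```text
t: 8.65
eef_pos: [0.4439, 0.2187, 0.1555]
tool_rot: [0.001, -0.104, 0.995, 0.0]
ft_force: [-1.1, -0.8, 4.3]
opening: 0.0174
grip_force: 25.0
```

To row units: -0.008 m / 0.75 = -0.0107, -0.006 m / 0.75 = -0.008.

{"method": "jog_arm", "body": {"plan": [[[0, 0, -0.0027], [0, 0, 0]], [[0, 0, -0.0053], [0, 0, 0]], [[0, 0, -0.008], [0, 0, 0]], [[0, 0, -0.0107], [0, 0, 0]], [[0, 0, -0.0107], [0, 0, 0]], [[0, 0, -0.0107], [0, 0, 0]]]}}

```text
t: 9.25
eef_pos: [0.4433, 0.2182, 0.1627]
tool_rot: [-0.0, -0.104, 0.995, -0.0]
ft_force: [1.1, -0.0, -2.9]
opening: 0.0174
grip_force: 25.0
```

```bash
python3 -c "
from h import *
s=robot.read_state()
go((-.047,.049,.161),s=s);print(s['opening'],s['ft_force'])"
```

```text
t 9.25 at cage [-0.0474  0.0097  0.1627] shift [-0.0004  0.0393  0.0017] turn [-0.0002 -0.     -0.0005]
0.017395977268467977 [ 1.07399592 -0.02749856 -2.9330438 ]
```

To row units: 0.012 m / 0.75 = 0.016, 0.009 m / 0.75 = 0.012.

{"method": "jog_arm", "body": {"plan": [[[0, 0.004, 0], [0, 0, 0]], [[0, 0.008, 0], [0, 0, 0]], [[0, 0.012, 0], [0, 0, 0]], [[0, 0.016, 0], [0, 0, 0]], [[0, 0.016, 0], [0, 0, 0]]]}}

```text
t: 9.75
eef_pos: [0.4408, 0.231, 0.1628]
tool_rot: [0.0, -0.104, 0.995, 0.0]
ft_force: [1.4, 1.1, -3.0]
opening: 0.0172
grip_force: 25.0
```

To row units: 0.027 m / 0.75 = 0.036, 0.024 m / 0.75 = 0.032.

{"method": "jog_arm", "body": {"plan": [[[0, 0.0053, 0], [0, 0, 0]], [[0, 0.0107, 0], [0, 0, 0]], [[0, 0.016, 0], [0, 0, 0]], [[0, 0.0213, 0], [0, 0, 0]], [[0, 0.0267, 0], [0, 0, 0]], [[0, 0.032, 0], [0, 0, 0]], [[0, 0.036, 0], [0, 0, 0]], [[0, 0.036, 0], [0, 0, 0]], [[0, 0.036, 0], [0, 0, 0]]]}}

```text
t: 10.65
eef_pos: [0.4352, 0.2555, 0.1625]
tool_rot: [-0.0, -0.103, 0.995, -0.001]
ft_force: [2.1, -4.4, 2.5]
opening: 0.0172
grip_force: 25.0
```

```bash
python3 -c "
from h import *
s=robot.read_state()
go((-.047,.049,.161),s=s);print(s['opening'],s['ft_force'])
c=R.from_euler('z',-p[2]).apply(s['eef_pos']-[p[0],p[1],0])
for a in np.arange(.05,.51,.05):
    h=np.array([-.004,.148]); d=c[:2]-h; r=np.array([[np.cos(a),np.sin(a)],[-np.sin(a),np.cos(a)]])@d-d
    print(round(a,2),'shift x %.4f y %.4f'%(-r[0],r[1]))"
```

```text
t 10.65 at cage [-0.0476  0.0478  0.1625] shift [-0.0006  0.0012  0.0015] turn [-0.0014 -0.0007 -0.0014]
0.017177298733682855 [ 2.11467056 -4.42027643  2.53197851]
0.05 shift x 0.0050 y 0.0023
0.1 shift x 0.0098 y 0.0049
0.15 shift x 0.0145 y 0.0076
0.2 shift x 0.0190 y 0.0107
0.25 shift x 0.0234 y 0.0139
0.3 shift x 0.0277 y 0.0174
0.35 shift x 0.0317 y 0.0210
0.4 shift x 0.0356 y 0.0249
0.45 shift x 0.0392 y 0.0289
0.5 shift x 0.0427 y 0.0332
```

To row units: 0.0427 m / 0.75 = 0.0569, 0.0392 m / 0.75 = 0.0523, 0.45 rad / 3.1416 = 0.1432.

{"method": "jog_arm", "body": {"plan": [[[0, 0, 0], [0, 0, 0]], [[0.0033, 0.0013, 0], [0, 0, 0.008]], [[0.0067, 0.0031, 0], [0, 0, 0.0159]], [[0.01, 0.0048, 0], [0, 0, 0.0239]], [[0.0133, 0.0067, 0], [0, 0, 0.0318]], [[0.0163, 0.0083, 0], [0, 0, 0.0398]], [[0.0193, 0.0101, 0], [0, 0, 0.0477]], [[0.0253, 0.0143, 0], [0, 0, 0.0637]], [[0.0312, 0.0187, 0], [0, 0, 0.0796]], [[0.0369, 0.0232, 0], [0, 0, 0.0955]], [[0.0423, 0.028, 0], [0, 0, 0.1114]], [[0.0475, 0.0333, 0], [0, 0, 0.1273]], [[0.0523, 0.0387, 0], [0, 0, 0.1432]], [[0.0569, 0.044, 0], [0, 0, 0.1592]], [[0.0569, 0.044, 0], [0, 0, 0.1592]], [[0.0569, 0.044, 0], [0, 0, 0.1592]], [[0.0569, 0.044, 0], [0, 0, 0.1592]], [[0.0569, 0.044, 0], [0, 0, 0.1592]]]}}

```text
t: 12.45
eef_pos: [0.3865, 0.2796, 0.1626]
tool_rot: [-0.0, 0.145, 0.989, -0.0]
ft_force: [2.0, -4.5, 2.8]
opening: 0.0175
grip_force: 25.0
```

```bash
python3 -c "
from h import *
s=robot.read_state()
go((-.047,.049,.161),s=s);print(s['opening'],s['grip_force'],s['ft_force'],abs(s['qd']).max())
b=robot.camera('scene')[135:285,180:380,::-1];t=robot.camera('top')[150:300,170:370,::-1]
cv2.imwrite('pics/f.png',np.hstack([cv2.resize(x,None,fx=2,fy=4) if 0 else cv2.resize(x,None,fx=2,fy=2) for x in (b,t)]))"
```

```text
t 12.45 at cage [-0.0903  0.0815  0.1626] shift [-0.0535 -0.0078  0.0015] turn [-5.000e-04 -5.000e-04 -5.003e-01]
0.017541349844957536 24.98873144388199 [ 2.03780157 -4.50542633  2.7771618 ] 0.0032802987870533223
```

View pics/f.png

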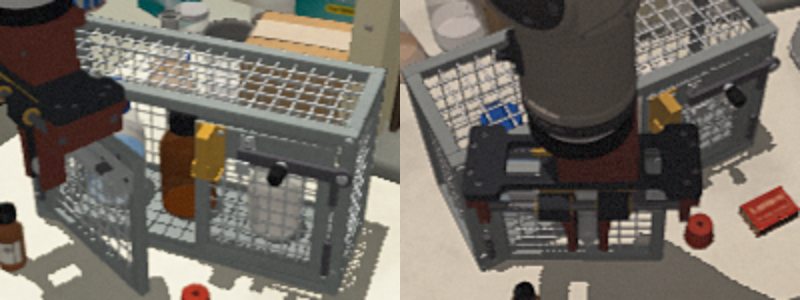

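The gate stands about 0.5 rad open with its stud in the fingers. The bolt is drawn, the drop bar is down and the leaf is shut. The small things are where they were, so I hand in.

```bash
python3 -c "
from cell import robot
print(robot.sign_off())"
```

```text
the job is handed in; nothing more can be done
None
```

I handed the job in at about 12.5 s of the 46 s; sign-off gave no verdict. By the last pictures and readings, the drop bar lies level in its catch with the right-hand leaf shut, the bolt is drawn about 38 mm, and the fingers hold the gate still at about 0.5 rad by its bolt knob, with no small thing seen moved.

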